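# Stake a tube, draw it from its nest and hold it level

## Robot

A 6-joint arm with a two-finger parallel gripper is mounted at the origin on the work surface. World frame = base frame: x ahead of the robot, y to its left, z up, the work surface at z = 0. Lengths are in m, angles in rad, forces in N, time in s.
With the tool pointing down it reaches from about 0.25 to 0.775 m from the base axis. Payload 4 kg.
Tool frame: the origin (TCP) lies on the mounting face of the last link; the fingertips stand 173 mm ahead of it and the grasp point (between the pads) lies 155 mm ahead of it; z points along the fingers, y is the line along which they close (so a half turn about z gives the same grasp; the last joint's range is limited). The gripper opens to 85 mm and grips with 20 to 120 N. Pads are 22 mm wide; open, the fingers measure 114 mm over their backs; the gripper's body (76 mm by 85 mm) begins 54 mm behind the grasp point. The pads swing forward as they close: fully open they stand 13 mm farther back than shut.
Start: joints at [-1.422, 0.087, 1.371, -0, 1.684, -0.103], TCP at [0.137, -0.533, 0.405] pointing down, gripper open.
Joint ranges: [-3.1, 3.1], [-0.76, 2.03], [0.27, 2.55], [-1.08, 4.22], [0.17, 2.65], [-2.57, 2.57]. Speed limits (rad/s): [2.79, 2.79, 3.14, 3.14, 3.14, 3.14].

## Interface

Orientations are given as a 3x3 rotation matrix whose columns are the frame's x, y, z axes.
In Python, from bench import * gives the robot as it stands.
- The arm moves only by the shell command python3 -m jog 'ROWS' [OPENING]. ROWS is JSON, a list that holds one entry, the list of rows, each a list of 6 numbers: the shift along the tool's x, y, z as a fraction of full scale, then the turn, a rotation vector about the tool's x, y, z as a fraction of full scale. In form: [[[tx, ty, tz, rx, ry, rz], ...]]. A call has 1 to 5 rows; each row is the pose to reach, as a shift and turn from the pose commanded when the call began, along the tool's axes at that moment; what a row does not reach only later rows make up. Full scale, the value 1, is 0.3 m for a shift and 60 degrees for a turn. A row lasts 1/12 s, in which the tool goes at most 41.7 mm and 7.16 degrees, less where a joint would pass 70% of its speed; a pose out of reach is approached as far as the arm can. A call with a number of a shift or a turn outside -1 to 1 is refused whole. A call with a gripper value outside its range is refused whole. OPENING is the opening, from 0 (shut) to 1 (fully open), set as the call begins (- or left out, the last holds). The fingers move at their own pace and stop on an object; the grip force is fixed at half the most. Time passes only in rows, so rows that repeat a pose let the fingers close. It gives the time, the measured TCP pose, the force, the opening and the grip force at its end, in the units of the state.
- get_obs(): the state, without advancing time (a new reading comes with each control period).
- capture(name): name is "side" or "top" or "wrist"; returns (picture, depth): 384x512x3 uint8, red, green, blue; 384x512 float32, m along the optical axis (not along the pixel's ray), 0 where there is no reading.
- camera_info(name): a dict with "fovy" (degrees; the focal length in pixels is half the picture's height over the tangent of half this angle, whatever the lens; pixels are square), "cx", "cy" (the principal point, pixels), "k1" (the pictures are not rectified: a ray, as slopes to the right and down, at radius r is drawn at 1 + k1 r^2 times it, then the intrinsics apply), "R" (3x3) and "t" (3): a world point X has camera coordinates R X + t; the wrist camera has in their place "mount" (4x4, takes a point from camera to tool coordinates, whose origin is the TCP and whose axes are the flange's). Camera axes: x right, y down, z forward; pixel columns grow to the right and rows downward; lengths in m; the calibration is good to about 2 mm. A picture is of the moment at which its call begins: read the wrist's pose just before it. camera_info takes no time and is no camera call.
- sign_off(): hands the job in; it is judged then, once.
The state is a dict: "time_s": time; "qpos": joint angles; "qvel": joint speeds; "joint_efforts": joint torques, N m; "position": TCP position; "tcp_rot": TCP orientation; "ft_force": force on the tool from outside, world axes, zero at the start; "moment": the same for the moment, N m; "opening": finger opening in m; "grip_force": force on a finger pad.
Only numpy, scipy, OpenCV 4.12 (cv2) and the standard library are available. Lean on these libraries where they do the work, as an engineer would, in place of code of your own. Each camera call takes 0.05 s, during which the arm holds its last target. There are 200 camera calls.

## Task

Stake the steel tube that stands slanting in the bench fixture with the blue housing: pull the sprung lever by its red grip towards the robot right to its stop, then ease it slowly all the way back home without letting it snap. Then draw the tube out of its nest, turn it level (lying horizontal, either end foremost) and finish the job still gripping it like that, at least 20 cm above the bench and touching nothing else. Leave all the other things where they are.

Things in the scene. Friction and masses are not known exactly. Their poses are not given: they have to be found in the camera images.
- fixture: staking fixture fixed to the bench: steel base 220 x 250 x 12 mm (x -100 to 120, y +-125), slanting aluminium nest block on its left (+y), blue cam housing (x -30 to 55, y -56 to -20, top z 106 mm), lever on its right (-y); the lever drives a thin brass punch towards the tube and back. Origin on the bench surface; x points away from the robot, z up; turned about z by up to 0.4 rad
- nest_mouth (a point): centre of the bore's mouth, on the slanting upper face of the 64 x 64 x 55 mm nest block, at (1.1, 65, 74.9) mm in the fixture's frame. Bore 32 mm wide, 45 mm deep; its axis lies in the fixture's x-z plane 45 degrees from vertical; the way out is up and towards the robot, (-0.707, 0, 0.707) in the fixture's frame
- nest_floor (a point): centre of the bottom of the bore, at (32.9, 65, 43.1) mm in the fixture's frame; the tube's lower end rests on it at the start
- tube: bright steel tube with a brass bush in its upper end, 30 mm diameter, 130 mm long, about 0.2 kg. Origin: centre of its lower end; its z axis runs along the tube to the upper (brass) end. At the start it sits in the nest, 45 mm deep, slanting about 45 degrees (it may sag 3 degrees in the bore), with 85 mm showing
- tube_center (a point): middle of the tube, on its axis, 65 mm from either end (its centre of mass)
- stake_lever (a joint): angle of the lever in rad: 0 at home, where it leans 0.35 rad from vertical away from the robot (+x of the fixture); grows as it is pulled towards the robot (-x) to the hard stop at 0.9. A return spring pulls it home (about 2 N at the grip at home, 9 N at the stop); let go it snaps back
- lever_grip (a point): centre of the lever's red grip, a round bar 22 mm in diameter and 64 mm long that lies level along the fixture's y, sticking out to the right (-y) from the top of the 12 mm lever arm; the arm is 42 mm from this centre. At home it is about 181 mm above the bench. Easily pinched from above with the fingers before and behind it, or hooked
- lever_pivot (a point): the lever's pivot, at (20, -75, 50) mm in the fixture's frame; its axis is the fixture's y. At joint value q the centre of the red grip stands 140 mm * sin(0.35 - q) in x, -42 mm in y and 140 mm * cos(0.35 - q) in z from it (fixture's frame)
- collar_a: bystander: loose brass collar 28 mm across, 18 mm high, on the far part of the fixture's base plate; origin at the centre of its underside
- collar_b: bystander: a second such collar, beside the first
- hub: bystander: turned steel hub, flange 84 mm across on a 40 mm foot, 60 mm high, on the bench; origin under its centre
- bracket: bystander: aluminium angle bracket 90 x 60 x 78 mm on the bench; origin under its base
- bottle: bystander: red bottle 40 mm across, 110 mm high, standing on the bench; origin under its centre
- bolt: bystander: dark bolt standing on its 22 mm head, 47 mm high; origin under its head
There are look-alikes about, which are no part of the job. Several things have the shape of the tube; the one meant has the colours described above.

How it is judged:
On the way, in this order (a step that is already met when the one before it is completed fails the run):
1. the lever is pulled to its stop (value of joint stake_lever above 0.82 rad), for 0.1 s.
2. the lever is back home, with the tube still in its nest (value of joint stake_lever below 0.08 rad and distance between tube and nest_floor below 0.03 m), for 0.1 s.
3. the tube is drawn out of the nest (distance between tube and nest_floor above 0.055 m), for 0.1 s.
At the end, for the whole second after the job is handed in: The fingers hold the tube still, its middle more than 18 cm above the bench and its axis within 12 degrees of level, off the fixture; the lever is home (below 0.1 rad) and no other loose thing has moved more than 3 cm (height (world z) of tube_center above 0.18 m and angle between tube's own z axis and vertical between 1.36 and 1.78 rad and contact force between the fingers and tube above 3 N and contact force between tube and fixture below 0.2 N and linear speed of tube below 0.05 m/s and value of joint stake_lever below 0.1 rad and not (distance of any of collar_a, collar_b, hub, bracket, bottle, bolt from where it was at the start of the episode above 0.03 m)); the arm keeps its last pose, push and grip.
It fails at once if the lever snaps back (faster than 2 rad/s towards home) (velocity of joint stake_lever below -2 rad/s).
It fails at once if another loose thing is moved by more than 3 cm (distance of any of collar_a, collar_b, hub, bracket, bottle, bolt from where it was at the start of the episode above 0.03 m).
It also fails if it takes over 51 s, if anything falls off the work surface, if the arm or the gripper's body presses on something with over 40 N, if the wrist force passes 120 N, or if a joint passes its speed limit or range.

## Working session

There is one attempt and no reset: what is moved stays moved. The work goes in short steps, Python scripts to look and compute and a shell command to move; the robot and the scene stay as the last step left them, time stands still between calls to the robot, and variables do not carry over. Pictures are saved under pics/ and viewed, at most 10 in all, crops included, and the job is handed in when it is done.

```bash
ls; mkdir -p pics; cat > h.py <<'E'
from bench import *
import numpy as np, cv2
def pose(name):
    c=camera_info(name)
    if 'mount' in c:
        o=get_obs(); M=np.eye(4); M[:3,:3]=o['tcp_rot']; M[:3,3]=o['position']; return c,M@np.array(c['mount'])
    M=np.eye(4); R=np.array(c['R']); M[:3,:3]=R.T; M[:3,3]=-R.T@np.array(c['t']); return c,M
def cloud(name):
    c,M=pose(name); im,d=capture(name)
    f=192/np.tan(np.radians(c['fovy'])/2); K=np.array([[f,0,c['cx']],[0,f,c['cy']],[0,0,1]])
    v,u=np.mgrid[:384,:512]; p=np.stack([u,v],-1).reshape(-1,1,2).astype(float)
    n=cv2.undistortPoints(p,K,np.array([c['k1'],0,0,0,0.])).reshape(384,512,2)
    P=np.dstack([n*d[...,None],d])@M[:3,:3].T+M[:3,3]
    P[d==0]=np.nan
    return im,P
E
python3 - <<'E'
from h import *
ims=[]
for n in ['side','top']:
    im,P=cloud(n); np.savez(f'{n}.npz',im=im,P=P); cv2.imwrite(f'pics/{n}.png',cv2.resize(im[...,::-1],(800,600)))
    c,M=pose(n); print(n,M.round(3).tolist(),c['k1'])
E
```

```text
pics
side [[0.999, -0.014, 0.039, 0.46], [-0.04, -0.585, 0.81, -0.808], [0.011, -0.811, -0.586, 0.68], [0.0, 0.0, 0.0, 1.0]] -0.11654938685860032
top [[-0.006, -0.992, 0.128, 0.339], [-1.0, 0.003, -0.023, 0.002], [0.023, -0.128, -0.991, 1.357], [0.0, 0.0, 0.0, 1.0]] 0.021141725588917207
```

View pics/side.png

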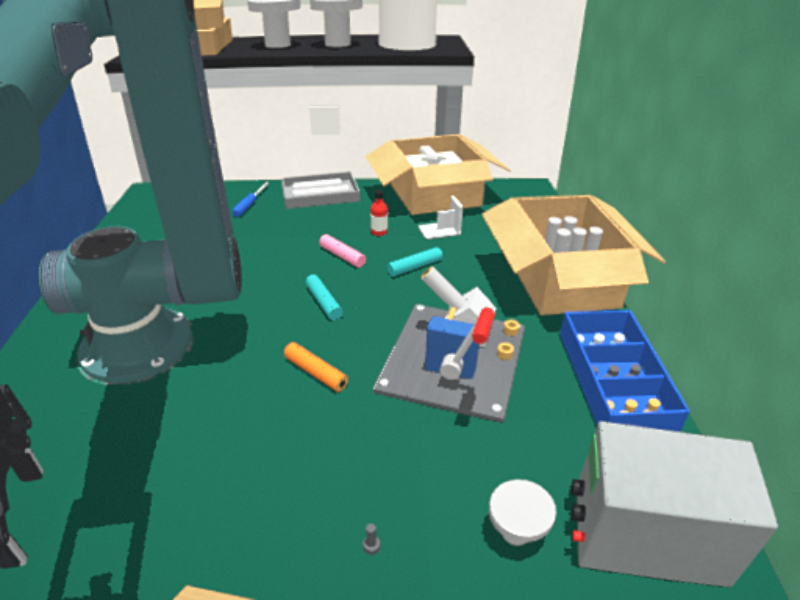

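View pics/top.png

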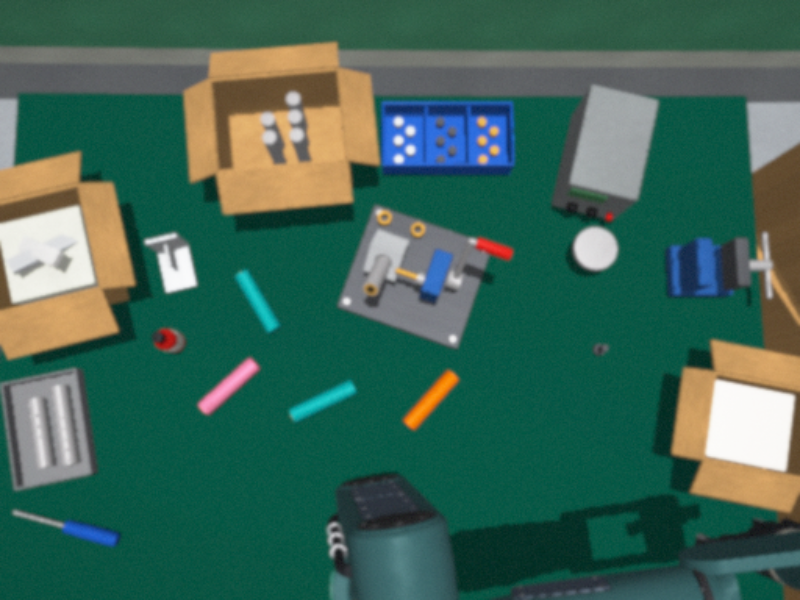

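The side view shows the fixture with its blue housing at about (450,350) and the red grip at (483,325). In the top view the plate corners are near (378,208), (490,248), (457,346) and (340,305), the red grip is at (493,248), and the tube runs from (383,265) to (370,290). Next I fit the fixture pose.

```bash
cat > fit.py <<'E'
from h import *
T=np.load('top.npz'); im,P=T['im'],T['P']; S=np.load('side.npz')
hsv=cv2.cvtColor(im,cv2.COLOR_RGB2HSV).astype(int)
v,u=np.mgrid[:384,:512]
roi=(u>205)&(u<330)&(v>125)&(v<230)
print('bench z',np.nanmedian(P[...,2][250:260,150:180]))
m=roi&((hsv[...,1]<60)|(P[...,2]>.02))&(hsv[...,2]>50)&(P[...,2]>.004)&(P[...,2]<.02)
m=cv2.morphologyEx(m.astype(np.uint8),cv2.MORPH_OPEN,np.ones((3,3)))>0
pts=P[m][:,:2]; print(m.sum(),'plate z',np.nanmedian(P[m][:,2]))
r=cv2.minAreaRect((pts*1000).astype(np.float32)); print(r, cv2.boxPoints(r))
def red(im,P,box):
    h=cv2.cvtColor(im,cv2.COLOR_RGB2HSV); a,b,c,d=box
    k=((h[...,0]<6)|(h[...,0]>174))&(h[...,1]>150)&(h[...,2]>90)&(u>a)&(u<b)&(v>c)&(v<d)&(P[...,2]>.1); return P[k]
def blue(im,P,box):
    h=cv2.cvtColor(im,cv2.COLOR_RGB2HSV); a,b,c,d=box
    k=(abs(h[...,0].astype(int)-109)<8)&(h[...,1]>120)&(u>a)&(u<b)&(v>c)&(v<d)&(P[...,2]>.095); return P[k]
for n,I,Q,b in [('top',im,P,(295,335,145,175)),('side',S['im'],S['P'],(295,325,190,225))]:
    R=red(I,Q,b); print(n,'red',len(R),np.median(R,0),R.min(0),R.max(0))
    d=R[:,:2]-R[:,:2].mean(0); w,V=np.linalg.eigh(d.T@d); print(V[:,1],np.arctan2(V[0,1],-V[1,1]))
for n,I,Q,b in [('top',im,P,(260,300,155,200)),('side',S['im'],S['P'],(265,315,195,245))]:
    R=blue(I,Q,b); print(n,'blue',len(R),np.median(R,0)); print(cv2.minAreaRect((R[:,:2]*1000).astype(np.float32)))
E
python3 fit.py
```

```text
bench z -0.0008706422496569388
3711 plate z 0.011107467051964415
((592.205322265625, -56.44154357910156), (250.39454650878906, 222.34146118164062), 70.16429901123047) [[ 445.14795  -136.4879  ]
 [ 654.29785  -211.93372 ]
 [ 739.2627     23.604813]
 [ 530.1128     99.05063 ]]
top red 166 [ 0.6053756  -0.18593642  0.18933993] [ 0.58859817 -0.21552487  0.17961186] [ 0.62601441 -0.15565385  0.19660424]
[0.35979259 0.93303231] 2.773547069466508
side red 197 [ 0.60510385 -0.19716965  0.19096498] [ 0.5900262  -0.21824752  0.17489541] [ 0.62748545 -0.15736083  0.19444151]
[0.35953195 0.93313278] 2.7738264028765585
top blue 339 [ 0.58007063 -0.09141073  0.10505392]
((580.1024780273438, -92.19483947753906), (34.067893981933594, 84.8729019165039), 70.45337677001953)
side blue 295 [ 0.57229096 -0.09626645  0.10614605]
((574.5267944335938, -92.22511291503906), (36.92439651489258, 70.34990692138672), 71.25467681884766)
```

```bash
cat > to.py <<'E'
from h import *
from scipy.spatial.transform import Rotation as Ro
th=-0.346; O=np.array([.5822,-.0527,0]); F=Ro.from_euler('z',th).as_matrix()
def w(p): return O+F@np.array(p)/1000
def grip(q): return w([20+140*np.sin(.35-q),-117,50+140*np.cos(.35-q)])
def down(ang): # fingers close along world yaw ang
    y=np.array([np.cos(ang),np.sin(ang),0]); z=np.array([0,0,-1.]); return np.stack([np.cross(y,z),y,z],1)
def go(g,R,obs=None):
    "fractions for grasp point g and tool rotation R"
    o=obs or get_obs(); R0=np.array(o['tcp_rot']); p=np.asarray(g)-.155*R[:,2]
    return np.r_[R0.T@(p-o['position'])/.3, Ro.from_matrix(R0.T@R).as_rotvec()/np.radians(60)].round(3).tolist()
E
python3 - <<'E'
from to import *
o=get_obs(); print({k:np.round(v,3).tolist() for k,v in o.items()})
print(grip(0),grip(.9))
for a in (th,th+np.pi): print(go(grip(0)+[0,0,.07],down(a)))
E
```

```text
{'time_s': 0.1, 'qpos': [-1.422, 0.088, 1.372, 0.0, 1.684, -0.103], 'qvel': [-0.0, -0.003, -0.002, -0.0, -0.002, 0.002], 'joint_efforts': [0.002, -35.302, -31.422, -0.0, 0.008, 0.0], 'position': [0.137, -0.533, 0.404], 'tcp_rot': [[0.968, 0.249, -0.0], [0.249, -0.968, 0.002], [0.0, -0.002, -1.0]], 'ft_force': [0.175, -0.043, -0.071], 'moment': [0.007, 0.063, 0.023], 'grip_force': 0.0, 'opening': 0.086}
[ 0.60649636 -0.18582949  0.18151218] [ 0.49249608 -0.14473215  0.16935343]
[1.804, -0.729, -0.008, -0.002, -0.001, -0.929]
[1.804, -0.729, -0.008, -0.001, 0.002, 2.071]
```

```bash
python3 -m jog '[[[1,-0.4,0,0,0,-0.5],[1,-0.4,0,0,0,-0.5],[1,-0.4,0,0,0,-0.5],[1,-0.4,0,0,0,-0.5],[1,-0.4,0,0,0,-0.5]]]' 1; python3 -c "
from to import *
print(go(grip(0)+[0,0,.07],down(th)))"
```

```text
time_s: 0.52
position: [0.3061, -0.4081, 0.4042]
tcp_rot: [[0.712, 0.703, -0.0], [0.703, -0.712, 0.001], [0.0, -0.001, -1.0]]
ft_force: [0.9, -0.5, -0.5]
opening: 0.0853
grip_force: 0.0
[1.233, 0.176, -0.008, -0.001, -0.0, -0.426]
```

```bash
python3 -m jog '[[[0.99,0.14,0,0,0,-0.4],[0.99,0.14,0,0,0,-0.4],[0.99,0.14,0,0,0,-0.4],[0.99,0.14,0,0,0,-0.4],[0.99,0.14,0,0,0,-0.4]]]' 0.6 >/dev/null;  python3 -m jog '[[[0,0,0,0,0,0],[0,0,0,0,0,0],[0,0,0,0,0,0]]]'; python3 -c "
from to import *
print(go(grip(0)+[0,0,.07],down(th)))"
```

```text
time_s: 1.18
position: [0.4727, -0.286, 0.4041]
tcp_rot: [[0.367, 0.93, -0.002], [0.93, -0.367, 0.0], [-0.001, -0.001, -1.0]]
ft_force: [0.3, 0.0, -0.5]
opening: 0.0514
grip_force: 0.0
[0.474, 0.292, -0.009, -0.001, 0.0, -0.029]
```

```bash
python3 -m jog '[[[0.474,0.292,-0.009,0,0,-0.029],[0.474,0.292,-0.009,0,0,-0.029],[0.474,0.292,-0.009,0,0,-0.029],[0.474,0.292,-0.009,0,0,-0.029],[0.474,0.292,-0.009,0,0,-0.029]]]' >/dev/null;  python3 -m jog '[[[0,0,0,0,0,0],[0,0,0,0,0,0],[0,0,0,0,0,0]]]'; python3 - <<'E'
from to import *
print(go(grip(0),down(th)))
im,P=cloud('wrist'); cv2.imwrite('pics/w1.png',im[...,::-1])
h=cv2.cvtColor(im,cv2.COLOR_RGB2HSV)
k=((h[...,0]<6)|(h[...,0]>174))&(h[...,1]>150)&(h[...,2]>70)&(P[...,2]>.15)
R=P[k]; print(len(R),np.median(R,0),R[:,2].max()); print(((R-O)@F*1000).min(0),((R-O)@F*1000).max(0))
E
```

```text
time_s: 1.85
position: [0.6053, -0.1878, 0.4076]
tcp_rot: [[0.342, 0.94, -0.0], [0.94, -0.342, -0.001], [-0.001, -0.0, -1.0]]
ft_force: [-0.6, -0.3, -0.5]
opening: 0.0511
grip_force: 0.0
[0.008, 0.001, 0.237, -0.0, 0.001, -0.003]
3420 [ 0.60785763 -0.18201047  0.19105888] 0.19441373591919978
[  57.29572098 -148.22027786  177.04051977] [ 79.15357123 -84.56837374 194.41373592]
```

View pics/w1.png

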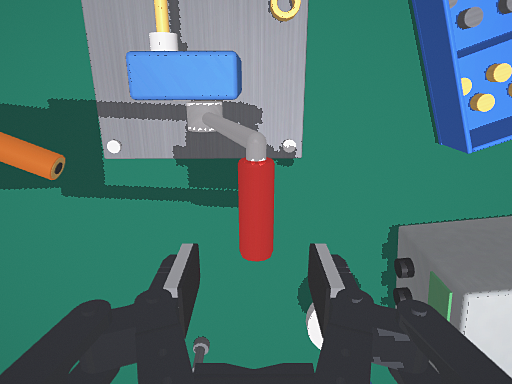

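The wrist view shows the red grip at (256,160-260), centred between the fingers. The cloud confirms the fixture fit. Now I descend around the grip and narrow the fingers.

```bash
python3 -m jog '[[[0.005,0,0.12,0,0,0],[0.008,0,0.235,0,0,0],[0.008,0,0.235,0,0,0],[0.008,0,0.235,0,0,0],[0.008,0,0.235,0,0,0]]]' >/dev/null;  python3 -m jog '[[[0,0,0,0,0,0],[0,0,0,0,0,0],[0,0,0,0,0,0],[0,0,0,0,0,0]]]' 0.34; python3 - <<'E'
from to import *
print(get_obs()['qpos'].round(2) if hasattr(get_obs()['qpos'],'round') else get_obs()['qpos'])
o=get_obs(); R=np.array(o['tcp_rot'])
for q in np.arange(0,.96,.1): print(round(q,2),(R.T@(grip(q)-.155*R[:,2]-o['position'])/.3).round(3))
E
```

```text
time_s: 2.65
position: [0.6076, -0.1838, 0.3386]
tcp_rot: [[0.339, 0.941, 0.003], [0.941, -0.339, -0.001], [-0.0, 0.003, -1.0]]
ft_force: [-0.4, -0.1, 0.3]
opening: 0.0289
grip_force: 0.0
[-0.38  0.29  1.26 -0.    1.58 -0.04]
0.0 [-0.008 -0.003  0.007]
0.1 [-0.008 -0.047 -0.007]
0.2 [-0.008 -0.093 -0.016]
0.3 [-0.008 -0.139 -0.021]
0.4 [-0.008 -0.186 -0.021]
0.5 [-0.008 -0.232 -0.017]
0.6 [-0.008 -0.278 -0.008]
0.7 [-0.008 -0.323  0.006]
0.8 [-0.008 -0.366  0.024]
0.9 [-0.008 -0.407  0.046]
```

```bash
python3 -m jog '[[[-0.005,-0.047,-0.007,0,0,0],[-0.008,-0.093,-0.016,0,0,0],[-0.008,-0.139,-0.021,0,0,0],[-0.008,-0.186,-0.021,0,0,0],[-0.008,-0.232,-0.017,0,0,0]]]' >/dev/null;  python3 -m jog '[[[0,0,0,0,0,0],[0,0,0,0,0,0]]]'; python3 - <<'E'
from to import *
o=get_obs(); R=np.array(o['tcp_rot'])
for q in np.arange(.5,.96,.1): print(round(q,2),(R.T@(grip(q)-.155*R[:,2]-o['position'])/.3).round(3))
E
```

```text
time_s: 3.23
position: [0.542, -0.1625, 0.3452]
tcp_rot: [[0.339, 0.941, 0.009], [0.941, -0.339, -0.003], [-0.0, 0.009, -1.0]]
ft_force: [5.2, -2.2, 3.8]
opening: 0.0294
grip_force: 2.6
0.5 [-0.    -0.006  0.006]
0.6 [-0.    -0.052  0.015]
0.7 [-0.    -0.096  0.028]
0.8 [-0.    -0.139  0.046]
0.9 [-0.    -0.181  0.068]
```

```bash
python3 -m jog '[[[0,-0.05,0.009,0,0,0],[0,-0.096,0.022,0,0,0],[0,-0.139,0.04,0,0,0],[0,-0.165,0.055,0,0,0],[0,-0.18,0.062,0,0,0]]]' >/dev/null;  python3 -m jog '[[[0,0,0,0,0,0],[0,0,0,0,0,0]]]'; python3 - <<'E'
from to import *
o=get_obs(); R=np.array(o['tcp_rot'])
for q in [.8,.9,.95]: print(round(q,2),(R.T@(grip(q)-.155*R[:,2]-o['position'])/.3).round(3))
E
```

```text
time_s: 3.82
position: [0.4919, -0.1447, 0.3258]
tcp_rot: [[0.339, 0.941, 0.008], [0.941, -0.339, -0.003], [-0.0, 0.009, -1.0]]
ft_force: [5.8, -2.5, 4.9]
opening: 0.0291
grip_force: 3.3
0.8 [ 0.001  0.038 -0.017]
0.9 [ 0.001 -0.003  0.005]
0.95 [ 0.001 -0.022  0.017]
```

```bash
python3 -m jog '[[[0,-0.01,0.005,0,0,0],[0,-0.02,0.01,0,0,0],[0,-0.02,0.01,0,0,0],[0,-0.02,0.01,0,0,0]]]'; python3 - <<'E'
from to import *
im,P=cloud('wrist')
h=cv2.cvtColor(im,cv2.COLOR_RGB2HSV)
k=((h[...,0]<6)|(h[...,0]>174))&(h[...,1]>150)&(h[...,2]>70)&(P[...,2]>.14)&(P[...,2]<.25)
L=(P[k]-O)@F*1000; print(len(L),L.min(0),L.max(0),np.median(L,0),'q~',.35-np.arcsin((.5*(L.min(0)+L.max(0))[0]-20)/140))
E
```

```text
time_s: 4.15
position: [0.4874, -0.1431, 0.3238]
tcp_rot: [[0.339, 0.941, 0.013], [0.941, -0.339, -0.005], [-0.0, 0.014, -1.0]]
ft_force: [10.4, -4.1, 5.1]
opening: 0.0287
grip_force: 5.2
7071 [ -63.9752268  -148.33874826  157.89285459] [-40.87150208 -84.17935715 182.0407474 ] [ -53.63698064 -110.7654696   178.89522967] q~ 0.8937043920648357
```

At the stop: q is about 0.89 and the force is rising. Now I ease it back slowly.

```bash
cat > tab.py <<'E'
from to import *
import sys
o=get_obs(); R=np.array(o['tcp_rot'])
for q in map(float,sys.argv[1:]): print(round(q,2),(R.T@(grip(q)-.155*R[:,2]-o['position'])/.3).round(3))
E
python3 tab.py .9 .8 .7 .6 .5
```

```text
0.9 [ 0.001  0.01  -0.002]
0.8 [ 0.001  0.052 -0.024]
0.7 [ 0.001  0.095 -0.041]
0.6 [ 0.001  0.14  -0.054]
0.5 [ 0.001  0.186 -0.063]
```

```bash
python3 -m jog '[[[0,0.015,-0.005,0,0,0],[0,0.03,-0.012,0,0,0],[0,0.05,-0.022,0,0,0],[0,0.07,-0.031,0,0,0],[0,0.09,-0.039,0,0,0]]]'; python3 tab.py .7 .6 .5 .4
```

```text
time_s: 4.62
position: [0.5117, -0.1519, 0.3329]
tcp_rot: [[0.339, 0.941, 0.005], [0.941, -0.339, -0.002], [-0.0, 0.005, -1.0]]
ft_force: [6.0, -1.9, -1.3]
opening: 0.0292
grip_force: 3.3
0.7 [ 0.001  0.013 -0.012]
0.6 [ 0.001  0.058 -0.026]
0.5 [ 0.001  0.103 -0.035]
0.4 [ 0.001  0.15  -0.039]
```

```bash
python3 -m jog '[[[0,0.02,-0.007,0,0,0],[0,0.04,-0.013,0,0,0],[0,0.06,-0.018,0,0,0],[0,0.08,-0.023,0,0,0],[0,0.1,-0.026,0,0,0]]]'; python3 tab.py .5 .4 .3 .2
```

```text
time_s: 5.03
position: [0.5394, -0.1618, 0.3385]
tcp_rot: [[0.339, 0.941, -0.0], [0.941, -0.339, -0.0], [-0.0, -0.0, -1.0]]
ft_force: [4.3, -1.4, -3.7]
opening: 0.029
grip_force: 2.4
0.5 [ 0.001  0.008 -0.016]
0.4 [ 0.001  0.054 -0.021]
0.3 [ 0.001  0.101 -0.021]
0.2 [ 0.001  0.147 -0.016]
```

```bash
python3 -m jog '[[[0,0.02,-0.008,0,0,0],[0,0.04,-0.015,0,0,0],[0,0.06,-0.018,0,0,0],[0,0.08,-0.018,0,0,0],[0,0.1,-0.018,0,0,0]]]'; python3 tab.py .3 .2 .1 0
```

```text
time_s: 5.45
position: [0.567, -0.1717, 0.3453]
tcp_rot: [[0.339, 0.941, -0.0], [0.941, -0.339, 0.0], [-0.0, -0.0, -1.0]]
ft_force: [2.8, -0.5, -2.1]
opening: 0.0293
grip_force: 1.5
0.3 [0.    0.003 0.001]
0.2 [0.    0.05  0.006]
0.1 [0.    0.095 0.015]
0.0 [0.    0.14  0.029]
```

```bash
python3 -m jog '[[[0,0.02,0,0,0,0],[0,0.04,0,0,0,0],[0,0.06,0.003,0,0,0],[0,0.08,0.008,0,0,0],[0,0.095,0.012,0,0,0]]]'; python3 tab.py .2 .1 0
```

```text
time_s: 5.87
position: [0.5938, -0.1813, 0.3416]
tcp_rot: [[0.339, 0.941, -0.0], [0.941, -0.339, 0.0], [-0.0, -0.0, -1.0]]
ft_force: [1.6, 0.8, -1.5]
opening: 0.0289
grip_force: 0.9
0.2 [ 0.    -0.045 -0.006]
0.1 [0.    0.    0.003]
0.0 [0.    0.045 0.017]
```

```bash
python3 -m jog '[[[0,0.015,0.003,0,0,0],[0,0.03,0.009,0,0,0],[0,0.045,0.014,0,0,0],[0,0.05,0.014,0,0,0],[0,0.05,0.014,0,0,0]]]'; python3 tab.py 0;  python3 - <<'E'
from to import *
im,P=cloud('wrist')
h=cv2.cvtColor(im,cv2.COLOR_RGB2HSV)
k=((h[...,0]<6)|(h[...,0]>174))&(h[...,1]>150)&(h[...,2]>70)&(P[...,2]>.14)&(P[...,2]<.25)
L=(P[k]-O)@F*1000; print(len(L),L.min(0),L.max(0),np.median(L,0),'q~',.35-np.arcsin((.5*(L.min(0)+L.max(0))[0]-20)/140))
E
```

```text
time_s: 6.28
position: [0.6075, -0.1863, 0.3373]
tcp_rot: [[0.339, 0.941, -0.001], [0.941, -0.339, 0.0], [-0.0, -0.001, -1.0]]
ft_force: [-0.7, -0.2, -0.1]
opening: 0.0291
grip_force: 0.0
0.0 [ 0.    -0.003  0.003]
7054 [  57.52519713 -147.95704527  176.2587096 ] [ 79.30483869 -84.29464138 194.17956884] [  68.52925527 -110.75365715  191.14715875] q~ -0.003114223483241141
```

Lever is home. Release, rise, then measure the tube from above.

```bash
python3 -m jog '[[[0,0,0,0,0,0],[0,0,0,0,0,0],[0,0,-0.1,0,0,0],[0,0,-0.22,0,0,0],[0,0,-0.33,0,0,0]]]' 0.6; cat >> to.py <<'E'
def tube(s): return w([32.9-.7071*s,65,43.1+.7071*s])
E
python3 - <<'E'
from to import *
g=tube(100); print(g, get_obs()['qpos'])
for a in (1,-1): print(go(g+[0,0,.12],down(th+a*np.pi/2)))
E
```

```text
time_s: 6.75
position: [0.607, -0.1861, 0.4372]
tcp_rot: [[0.339, 0.941, -0.002], [0.941, -0.339, 0.001], [-0.0, -0.002, -1.0]]
ft_force: [0.9, -0.1, 1.5]
opening: 0.0512
grip_force: 0.0
[0.56867469 0.02127068 0.11381   ] [-3.86658978e-01  2.77089765e-01  1.08671767e+00 -1.01164808e-04
  1.77967532e+00 -4.05351533e-02]
[0.607, -0.354, 0.162, -0.001, -0.001, -1.5]
[0.607, -0.354, 0.162, -0.001, 0.001, 1.5]
```

```bash
python3 -m jog '[[[0.607,-0.354,0,0,0,-0.6],[0.607,-0.354,0,0,0,-0.6],[0.607,-0.354,0,0,0,-0.6],[0.607,-0.354,0,0,0,-0.6],[0.607,-0.354,0,0,0,-0.6]]]' 0.8 >/dev/null
python3 -m jog '[[[0,0,0,0,0,-0.6],[0,0,0,0,0,-0.6],[0,0,0,0,0,-0.6],[0,0,0,0,0,-0.6],[0,0,0,0,0,-0.6]]]' >/dev/null
python3 -m jog '[[[0,0,0,0,0,-0.3],[0,0,0,0,0,-0.3],[0,0,0,0,0,-0.3],[0,0,0,0,0,-0.3],[0,0,0,0,0,-0.3]]]'
python3 - <<'E'
from to import *
o=get_obs(); print(o['qpos'])
im,P=cloud('wrist'); cv2.imwrite('pics/w2.png',im[...,::-1]); np.savez('w2.npz',im=im,P=P)
print(go(tube(100)+[0,0,.1],down(th+np.pi/2),o),go(tube(100),down(th+np.pi/2),o))
L=(P.reshape(-1,3)-O)@F*1000
k=(abs(L[:,1]-65)<25)&(L[:,0]<-8)&(L[:,0]>-80)&(L[:,2]>65)&(L[:,2]<165)
A=L[k]; print(len(A),A.min(0),A.max(0)); 
T=A[(A[:,0]+A[:,2]>70)] 
for x in range(-75,0,10):
    B=A[abs(A[:,0]-x)<4]
    if len(B)>5: print(x,B[:,1].min().round(1),B[:,1].max().round(1),B[:,2].max().round(1))
E
```

```text
time_s: 8.0
position: [0.5695, 0.0187, 0.4368]
tcp_rot: [[-0.938, 0.347, 0.0], [0.347, 0.938, -0.0], [-0.0, -0.0, -1.0]]
ft_force: [0.4, -1.0, -0.1]
opening: 0.0683
grip_force: 0.0
[-6.67104335e-02  1.27719990e-01  1.26342009e+00 -1.15465745e-04
  1.75010716e+00 -1.28287944e+00]
[0.006, 0.007, 0.227, -0.0, 0.0, -0.008] [0.006, 0.007, 0.56, -0.0, 0.0, -0.008]
1988 [-72.69001124  40.66257658  65.186296  ] [ -8.05395445  87.40866078 143.3052121 ]
-75 58.2 73.3 125.1
-65 50.7 79.6 137.1
-55 50.6 79.2 143.3
-45 50.6 79.6 138.3
-35 51.1 79.7 130.1
-25 50.6 79.2 120.8
-15 51.1 79.6 111.5
-5 40.7 87.4 102.3
```

View pics/w2.png

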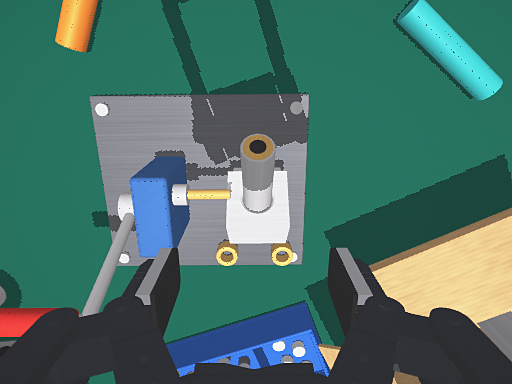

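The wrist view shows the tube at (258,145-205), centred in y. Its slant and position fit the model. Descend and grip.

```bash
python3 -c "
from bench import *;print(camera_info('wrist')['mount'])"; python3 -m jog '[[[0.006,0.007,0.14,0,0,-0.008],[0.006,0.007,0.27,0,0,-0.008],[0.006,0.007,0.39,0,0,-0.008],[0.006,0.007,0.5,0,0,-0.008],[0.006,0.007,0.565,0,0,-0.008]]]' && python3 -m jog '[[[0,0,0,0,0,0],[0,0,0,0,0,0],[0,0,0,0,0,0],[0,0,0,0,0,0]]]' 0.5; python3 - <<'E'
from to import *
print(go(tube(100),down(th+np.pi/2)))
E
```

```text
[[ 2.96854785e-04 -9.48387654e-01 -3.17113181e-01  8.22777725e-02]
 [ 9.99999879e-01  4.06078990e-04 -2.78340846e-04 -1.01762282e-03]
 [ 3.92748022e-04 -3.17113060e-01  9.48387660e-01  3.04868328e-02]
 [ 0.00000000e+00  0.00000000e+00  0.00000000e+00  1.00000000e+00]]
time_s: 8.47
position: [0.5673, 0.0213, 0.2624]
tcp_rot: [[-0.941, 0.339, -0.007], [0.339, 0.941, 0.0], [0.006, -0.002, -1.0]]
ft_force: [-0.7, -0.7, 0.3]
opening: 0.0679
grip_force: 0.0
time_s: 8.8
position: [0.5697, 0.0212, 0.27]
tcp_rot: [[-0.941, 0.338, 0.005], [0.338, 0.941, -0.0], [-0.005, 0.001, -1.0]]
ft_force: [-0.2, -0.2, -0.1]
opening: 0.0426
grip_force: 0.0
[0.003, -0.001, 0.004, 0.001, 0.005, 0.001]
```

```bash
python3 -m jog '[[[0.003,0,0.004,0,0,0],[0.003,0,0.004,0,0,0],[0.003,0,0.004,0,0,0],[0.003,0,0.004,0,0,0],[0.003,0,0.004,0,0,0]]]' 0.2;python3 -m jog '[[[0,0,0,0,0,0],[0,0,0,0,0,0],[0,0,0,0,0,0],[0,0,0,0,0,0]]]' 0
```

```text
time_s: 9.22
position: [0.5686, 0.0216, 0.2685]
tcp_rot: [[-0.941, 0.337, 0.005], [0.337, 0.941, -0.0], [-0.005, 0.002, -1.0]]
ft_force: [0.1, -0.1, 6.5]
opening: 0.028
grip_force: 58.7
time_s: 9.55
position: [0.5686, 0.0217, 0.2685]
tcp_rot: [[-0.941, 0.337, 0.005], [0.337, 0.941, -0.0], [-0.005, 0.002, -1.0]]
ft_force: [-1.2, 0.8, 6.4]
opening: 0.0282
grip_force: 58.7
```

```bash
python3 -m jog '[[[0.015,0,-0.015,0,0,0],[0.035,0,-0.035,0,0,0],[0.055,0,-0.055,0,0,0],[0.075,0,-0.075,0,0,0],[0.095,0,-0.095,0,0,0]]]'; python3 -m jog '[[[0.025,0,-0.025,0,0,0],[0.05,0,-0.05,0,0,0],[0.075,0,-0.075,0,0,0],[0.1,0,-0.1,0,0,0],[0.12,0,-0.12,0,0,0]]]'; python3 - <<'E'
from to import *
im,P=cloud('side'); cv2.imwrite('pics/s2.png',cv2.resize(im[120:260,180:380,::-1],(600,420)))
E
```

```text
time_s: 9.97
position: [0.5408, 0.0314, 0.2951]
tcp_rot: [[-0.941, 0.338, 0.001], [0.338, 0.941, -0.0], [-0.001, 0.0, -1.0]]
ft_force: [2.4, -0.2, -1.3]
opening: 0.0284
grip_force: 59.2
time_s: 10.38
position: [0.506, 0.0437, 0.3309]
tcp_rot: [[-0.941, 0.337, -0.001], [0.337, 0.941, -0.0], [0.001, -0.0, -1.0]]
ft_force: [-0.4, 0.8, -1.3]
opening: 0.0287
grip_force: 59.7
```

View pics/s2.png

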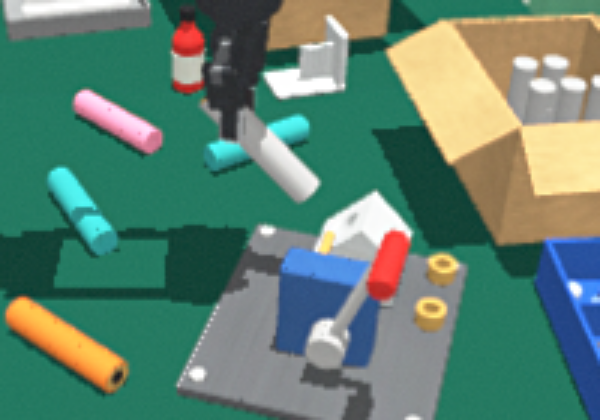

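The side view shows the tube clear of the nest and held at (270,150), with the lever home. Now I lift and level it.

```bash
python3 - <<'E'
from to import *
o=get_obs();R0=np.array(o['tcp_rot']);g=o['position']+.155*R0[:,2]
z=F@[.7071,0,-.7071]; y=R0[:,1]; y=y-z*(y@z); y/=np.linalg.norm(y); R=np.stack([np.cross(y,z),y,z],1)
print(g,o['qpos'],go(g+[0.0,0,.13],R))
E
```

```text
[0.50592217 0.04400575 0.17737906] [-2.51174821e-02  1.86155811e-02  1.58640556e+00  3.20129118e-04
  1.53579497e+00 -1.25205771e+00] [0.365, 0.001, -0.282, 0.002, -0.749, 0.001]
```

```bash
python3 -m jog '[[[0,0,-0.1,0,0,0],[0.05,0,-0.2,0,-0.1,0],[0.1,0,-0.25,0,-0.2,0],[0.15,0,-0.282,0,-0.3,0],[0.2,0,-0.282,0,-0.4,0]]]'; python3 - <<'E'
from to import *
o=get_obs();R0=np.array(o['tcp_rot'])
z=F@[.7071,0,-.7071]; y=R0[:,1]; y=y-z*(y@z); y/=np.linalg.norm(y); R=np.stack([np.cross(y,z),y,z],1)
print(o['qpos'],go([.506,.044,.307],R))
E
```

```text
time_s: 10.85
position: [0.4503, 0.0637, 0.4186]
tcp_rot: [[-0.855, 0.338, 0.392], [0.308, 0.941, -0.138], [-0.416, 0.003, -0.909]]
ft_force: [0.3, -0.0, -1.0]
opening: 0.0285
grip_force: 59.6
[ 0.07115743 -0.25430018  1.6869522  -0.17234037  1.3153998  -1.14393019] [0.156, 0.001, -0.064, 0.003, -0.34, 0.0]
```

```bash
python3 -m jog '[[[0.04,0,-0.01,0,-0.09,0],[0.08,0,-0.03,0,-0.18,0],[0.12,0,-0.05,0,-0.27,0],[0.156,0,-0.064,0,-0.34,0],[0.156,0,-0.064,0,-0.34,0]]]'>/dev/null;  python3 -m jog '[[[0,0,0,0,0,0],[0,0,0,0,0,0],[0,0,0,0,0,0]]]'; python3 - <<'E'
from to import *
print(get_obs()['qpos'])
for n in ('side','top','wrist'):
    im,P=cloud(n)
    if n=='side': cv2.imwrite('pics/s3.png',cv2.resize(im[60:260,150:390,::-1],(720,600)))
    o=get_obs(); R=np.array(o['tcp_rot']); g=o['position']+.155*R[:,2]
    L=(P-g)@F*1000; h=cv2.cvtColor(im,cv2.COLOR_RGB2HSV)
    k=(L[...,0]>25)&(L[...,0]<130)&(abs(L[...,1])<25)&(abs(L[...,2])<50)
    A=L[k]; print(n,g.round(3),len(A))
    if len(A)>30:
        B=np.array([np.r_[x,A[abs(A[:,0]-x)<6][:,2].max()] for x in range(30,110,8) if (abs(A[:,0]-x)<6).sum()>4])
        print(A.max(0),np.degrees(np.arctan(np.polyfit(B[:,0],B[:,1],1)[0])),B[:,1].round(1))
E
```

```text
time_s: 11.52
position: [0.4038, 0.0804, 0.4135]
tcp_rot: [[-0.673, 0.339, 0.657], [0.242, 0.941, -0.237], [-0.699, -0.0, -0.715]]
ft_force: [0.6, -0.3, -2.0]
opening: 0.0283
grip_force: 59.7
[ 0.19018615 -0.43106008  1.87898774 -0.42700221  1.03730768 -0.94202285]
side [0.506 0.044 0.303] 382
[100.61957157  15.83830999  17.42133049] 2.2326233561572293 [13.8 14.4 14.5 15.  15.2 15.6 15.5 16.2 17.4 16. ]
top [0.506 0.044 0.303] 365
[98.29784218 13.31500531 15.63120538] 0.6519779047542033 [14.8 13.9 13.2 14.9 14.9 14.4 15.4 15.6 15.6 13.6]
wrist [0.506 0.044 0.303] 730
[98.72696646 13.6960463  14.39653504] 1.6129649543342166 [12.3 12.7 12.9 13.3 13.5 13.8 14.1 14.3 14.4 14. ]
```

View pics/s3.png

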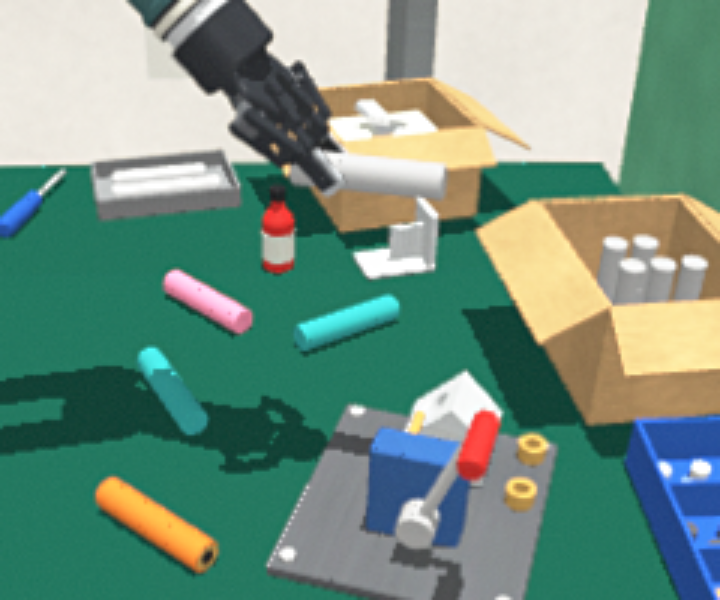

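The side view shows the tube held level at (385,172), within about 2° and 0.30 m up, with the lever home and the other things where they were.

```bash
python3 -c "
from bench import *
print(get_obs()['qvel']);print(sign_off())"
```

```text
[ 0.00200408 -0.00322415  0.00458681 -0.00340554 -0.0029007   0.00258618]
the job is handed in; nothing more can be done
None
```

I pulled the lever to its stop and eased it back home, then drew the tube and handed the job in with it gripped about 2° off level, 0.30 m above the bench; no verdict was returned.

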